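# Present the sugar chest

### The arm

A 7-joint arm with a two-finger parallel gripper is mounted at the origin on a cart in front of the work surface, level with it; the furniture and walls round the work are solid. World frame = base frame: x ahead of the robot, y to its left, z up, the work surface at z = 0. Lengths are in m, angles in degrees, forces in N, time in s.
With the tool pointing down it reaches from about 0.425 to 0.875 m from the base axis. Payload 4.7 kg.
Tool frame: the origin (TCP) lies between the finger pads; the fingertips stand env.tip_reach ahead of it and the grasp point (between the pads) lies 2 mm behind it (env.tip_reach is the distance from the TCP to the fingertips, in m); z points along the fingers, y is the line along which they close (so a half turn about z gives the same grasp; the last joint's range is limited). The gripper opens to 87 mm and grips with 3 to 60 N. Pads are 19 mm wide; open, the fingers measure 117 mm over their backs; the gripper's body (75 mm by 190 mm) begins 51 mm behind the grasp point.
Start: joints at [72.771, 18.392, -4.016, 83.108, 1.295, 78.541, -3.26], TCP at [0.201, -0.618, 0.24] pointing down, gripper open.
Joint ranges: [-163.93, 163.93], [-17.29, 119.83], [-79.2, 71.16], [3.27, 140.29], [-89.18, 269.18], [5.43, 117.66], [-154.24, 154.24]. Speed limits (degrees/s): [147.25, 147.25, 180, 180, 180, 180, 180].

### API

Orientations are given as [roll, pitch, yaw] about the fixed x, y, z axes, in that order (R = Rz(yaw) Ry(pitch) Rx(roll)).
In Python, from cell import env, read_camera gives the robot as it stands. The module is installed in compiled form; this text tells all that it offers.
- The arm moves only by the tool run_rows, called after "Call:" as a command line: name --argument value ..., lists and objects as JSON in quotes. Schema: {"type":"object","properties":{"plan":{"type":"array","items":{"type":"number"},"minItems":5,"maxItems":40},"clamp_n":{"type":"number"},"only":{"type":"string"},"quiet":{"type":"boolean"},"lines":{"type":"string"}},"required":["plan"],"additionalProperties":false}. plan is one flat list of numbers that holds 1 to 8 rows one after another, with no inner brackets; each row has 5 numbers: dx, dy, dz in parts of the range, where 1.0 means 0.3 m, then a turn about the tool's z in a scale on which 1.0 is 360 degrees, then the finger opening in m; each row is the pose to reach, as a shift and turn from the pose commanded when the call began, along the tool's axes at that moment; what a row does not reach only later rows make up. A row lasts 1/12 s, in which the tool goes at most 0.0417 m and 7.16 degrees, less where a joint would pass 70% of its speed; a pose out of reach is approached as far as the arm can. The fingers move at their own pace and stop on an object; clamp_n is the grip in N (left out, the last holds). Time passes only in rows, so rows that do not move let the fingers close. The tool returns the time, the measured TCP pose, the force, the opening and the grip force at its end. only (a regular expression) keeps the lines of the reply that match it, lines (a string "A,B") keeps lines A to B, and quiet returns only ok. A shift or turn number past 1, either way, is cut back to 1. Input that does not fit is refused with a message, and nothing moves.
- env.get_obs(): the state, without advancing time (a new reading comes with each control period).
- read_camera(name): name is "scene" or "top" or "wrist"; returns a dict with "color" (420x560x3 uint8, blue, green, red), "fx", "fy", "cx", "cy" (pixels), "dist" ([k1, k2, p1, p2, k3] as OpenCV has them; the pictures are not rectified), "world_from_camera" (4x4, takes a point from camera to world coordinates). Camera axes: x right, y down, z forward; pixel columns grow to the right and rows downward; lengths in m; the calibration is good to about 2 mm. A picture is of the moment at which its call begins. There is no depth.
- env.sign_off(): hands the job in; it is judged then, once.
The state is a dict: "time_s": time; "qpos": joint angles; "joint_velocities": joint speeds; "effort": joint torques, N m; "tool_pos": TCP position; "tool_rot": TCP orientation; "force": force on the tool from outside, world axes, zero at the start; "wrist_torque": the same for the moment, N m; "grip_width": finger opening in m; "grasp_force": force on a finger pad.
Only numpy, scipy, OpenCV 4.12 (cv2) and the standard library are available. Lean on these libraries where they do the work, as an engineer would, in place of code of your own. Each camera call takes 0.05 s, during which the arm holds its last target. There are 200 camera calls.

### The job

The wooden sugar chest has slipped out of its place on the black service tray. With its lid still shut, push it home into the tray's back left corner (as the robot sees it), snug and square against both the back rim and the left rim, so that it cannot slide away under the lid; then lift its lid by the front tab and hold it open at 60 degrees for a guest to choose a packet, leaving everything else standing where it is. Finish while holding: the gripper still carries the lid at 60 degrees and the chest is still home in the corner.

Things in the scene. Friction and masses are not known exactly. Their poses are not given: they have to be found in the camera images.
- tray: black service tray fixed to the table, 190 mm deep (x) x 370 mm wide (y), turned by up to 0.24 rad to the left. Origin under its centre on the table top, x to its back, y to its left end, z up. Floor 6 mm thick; rims 6 mm thick along the back and both ends, their tops 28 mm above the table; front lip 12 mm above the table
- tray_corner (a point): the back left inside corner of the tray, where the inner faces of the back rim and the left rim meet, at the level of the tray's floor; axes as the tray's
- chest: loose wooden sugar chest on the tray's floor: body 116 mm deep (x) x 170 wide (y) x 80 high, plus a 14 mm lid (top 94 mm above its underside); 0.8 to 1.2 kg in all. Origin at the centre of its underside, x to its back (hinge side), y to its left, z up. The packets in it are fixed. It slides when pushed with about 4 to 9 N; the rims stop it
- chest_corner (a point): the chest's back left bottom corner, 58 mm behind and 85 mm left of the chest's origin; axes as the chest's. It meets tray_corner when the chest is home
- chest_lid (a joint): opening angle of the chest's window lid in rad: 0 shut, growing as the front edge rises, stop at 1.75; 60 degrees is 1.047. The hinge runs along the chest's y axis and turns freely: let go below about 85 degrees, the lid (about 0.2 kg) falls shut
- lid_hinge (a point): middle of the hinge line, on the top back edge of the chest's body, 58 mm behind the chest's origin and 80 mm above its underside; axes as the lid's (x along the lid to the back, z off its top face)
- lid_tab (a point): grip point in the lid's wooden lift tab, a tongue 20 mm wide (y) and 12 to 15 thick that sticks out 48 mm from the middle of the lid's front edge. The point is 24 mm in front of the chest's front face, 7 mm above the lid's underside, 140 mm from the hinge. Pinch it by its two sides (closing along the chest's y, fingers down); it can turn between the fingers as the lid swings
- honey_jar: honey jar with a silver lid, 58 mm across, 85 tall, standing at the right end of the tray. To be left alone; origin under its centre.
- jam_jar: jam jar with a yellow lid, 63 mm across, 90 tall, standing at the right end of the tray in front of the honey. To be left alone; origin under its centre.
- cinnamon: spice jar, 45 mm across, 106 tall, on the table near its left edge. To be left alone; origin under its centre.
- paper_cup: single white drinking cup, 70 mm across, 82 tall, on the table near its left edge. To be left alone; origin under its centre.
- sachet_a: wrapped biscuit, 47 x 109 x 11 mm, lying at the front left of the table. To be left alone; origin under its centre.
- sachet_b: a second wrapped biscuit, 47 x 109 x 11 mm, lying at the front left of the table. To be left alone; origin under its centre.
- syrup_bottle: slim dark bottle, 36 mm across, 246 tall, at the right edge in front of the toaster. To be left alone; origin under its centre.
- cups_white: sleeve of nested white cups, 73 mm across, 259 tall, left of the coffee maker (a fixed brown sleeve stands behind it). To be left alone; origin under its centre.

How it is judged (in metres and radians):
On the way:
1. The chest stands home in the tray's back left corner with its lid shut (x of chest_corner in the frame of tray_corner above -0.005 m and y of chest_corner in the frame of tray_corner above -0.005 m and angle between the x axis of chest and the x axis of tray, either way round below 0.04 rad and z of chest_corner in the frame of tray_corner below 0.003 m and value of joint chest_lid below 0.09 rad), for 0.2 s.
At the end, for the whole second after the job is handed in: The gripper's fingers still carry the lid (at least 0.4 N), which stands still at 60 degrees, give or take 6; the chest stands flat on the tray with its back left corner within 8 mm of both the back rim and the left rim, square to them within 0.05 rad (x of chest_corner in the frame of tray_corner above -0.008 m and y of chest_corner in the frame of tray_corner above -0.008 m and angle between the x axis of chest and the x axis of tray, either way round below 0.05 rad and z of chest_corner in the frame of tray_corner below 0.003 m and value of joint chest_lid between 0.942 and 1.152 rad and not (velocity of joint chest_lid above 0.06 rad/s) and velocity of joint chest_lid above -0.06 rad/s and contact force between the fingers and chest above 0.4 N and angle between chest's own z axis and vertical below 0.03 rad and linear speed of chest below 0.02 m/s); the arm keeps its last pose, push and grip.
It fails at once if a jar on the tray moved more than 25 mm (distance of any of honey_jar, jam_jar from where it was at the start of the episode above 0.025 m).
It fails at once if the cinnamon, the cup or a biscuit on the left moved more than 25 mm (distance of any of cinnamon, paper_cup, sachet_a, sachet_b from where it was at the start of the episode above 0.025 m).
It fails at once if the bottle or the white cups moved more than 25 mm (distance of any of syrup_bottle, cups_white from where it was at the start of the episode above 0.025 m).
It also fails if it takes over 64 s, if anything falls off the work surface, if the arm or the gripper's body presses on something with over 40 N, if the wrist force passes 120 N, or if a joint passes its speed limit or range.

## Working session

There is one attempt and no reset: what is moved stays moved. The work goes in short steps, Python scripts to look and compute and a tool call to move; the robot and the scene stay as the last step left them, time stands still between calls to the robot, and variables do not carry over. Pictures are saved under pics/ and viewed, at most 10 in all, crops included, and the job is handed in when it is done.

```bash
mkdir -p pics && python3 - <<'E'
from cell import env, read_camera
import cv2, numpy as np
for n in ["scene","top"]:
    r=read_camera(n); cv2.imwrite(f"pics/{n}0.png",r["color"])
    np.savez(f"{n}0.npz",**r); print(n,r["fx"],r["fy"],r["cx"],r["cy"],r["dist"],np.round(r["world_from_camera"],3).tolist())
print(env.tip_reach, env.get_obs())
E
```

```text
scene 420.91376111750805 420.91376111750805 280.93348919763974 205.67289669726267 [-0.03922628  0.          0.          0.          0.        ] [[-0.663, -0.467, 0.585, -0.041], [-0.748, 0.437, -0.499, 0.492], [-0.022, -0.768, -0.64, 0.728], [0.0, 0.0, 0.0, 1.0]]
top 499.5536480703584 499.5536480703584 276.39827406151494 215.10533013599107 [-0.04408957  0.          0.          0.          0.        ] [[0.021, -0.994, 0.111, 0.432], [-0.999, -0.025, -0.029, 0.018], [0.032, -0.11, -0.993, 1.15], [0.0, 0.0, 0.0, 1.0]]
0.017 {'time_s': 0.1, 'qpos': array([72.77184911, 18.43439152, -4.01684463, 83.16860545,  1.2948253 ,
       78.54212461, -3.26009481]), 'joint_velocities': array([-0.05547592, -0.02363871,  0.03589301, -0.15861047,  0.03524834,
        0.06127235,  0.00386053]), 'effort': array([ 1.59946276e-04, -4.92570627e+01, -4.05586381e-01, -3.13399637e+01,
       -6.42112247e-02,  3.95785714e-02,  7.36121274e-05]), 'tool_pos': array([ 0.20106944, -0.61761435,  0.23856975]), 'tool_rot': array([-1.79900110e+02,  4.98990618e-03,  1.80388816e+01]), 'force': array([ 0.73681486, -0.72092522,  0.1020741 ]), 'wrist_torque': array([ 0.01486197,  0.00960348, -0.01685208]), 'grasp_force': 0.0, 'grip_width': 0.08698369649439976}
```

View pics/scene0.png

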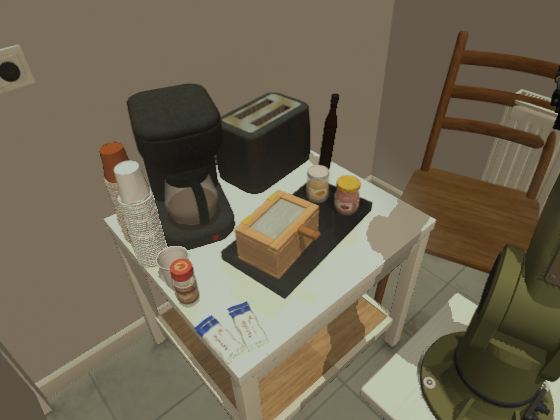

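View pics/top0.png

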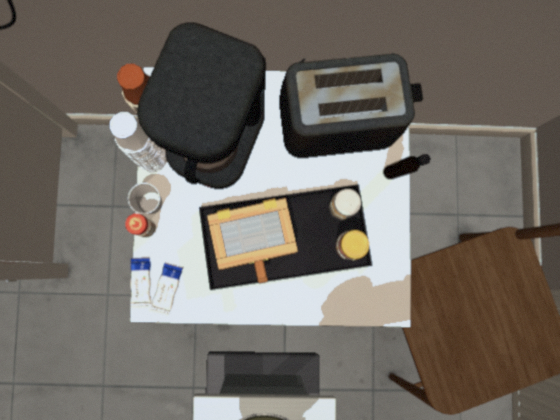

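The top view shows the chest at about (253,232) px with its tab at (262,271). The tray corners are near (200,205), (362,185), (371,265) and (211,288), the jars are at the right end at (346,204) and (354,244), and the biscuits and spice jar are at the left. Next I'll enlarge both views.

```bash
python3 - <<'E'
import cv2
def crop(n,o,x0,x1,y0,y1,s):
    im=cv2.imread(n)[y0:y1,x0:x1]; im=cv2.resize(im,None,fx=s,fy=s,interpolation=cv2.INTER_CUBIC)
    im=cv2.convertScaleAbs(cv2.LUT(im,(((__import__('numpy').arange(256)/255.)**0.6)*255).astype('uint8')))
    for x in range((x0//20+1)*20,x1,20): cv2.putText(im,str(x),((x-x0)*s,10),0,.35,(0,0,255),1); cv2.line(im,((x-x0)*s,12),((x-x0)*s,18),(0,0,255),1)
    for y in range((y0//20+1)*20,y1,20): cv2.putText(im,str(y),(0,(y-y0)*s+4),0,.35,(0,0,255),1); cv2.line(im,(24,(y-y0)*s),(30,(y-y0)*s),(0,0,255),1)
    cv2.imwrite(o,im)
crop("pics/top0.png","pics/topc.png",188,380,175,295,4)
crop("pics/scene0.png","pics/scenec.png",210,380,160,300,4)
E
```

```text
(no output)
```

View pics/topc.png

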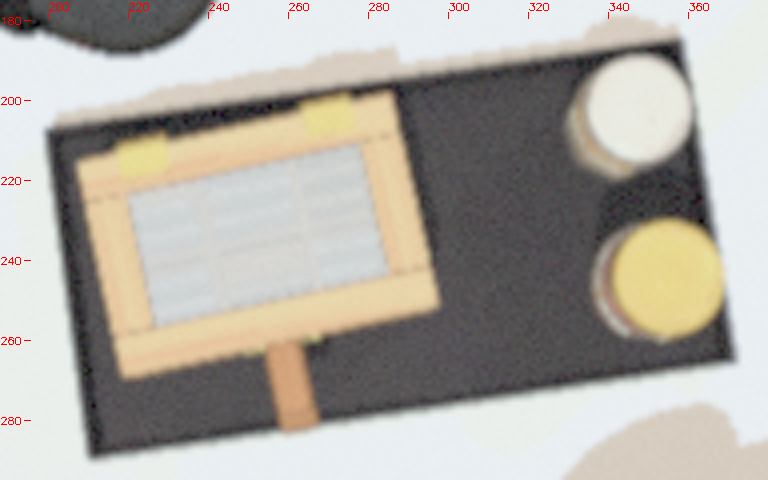

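View pics/scenec.png

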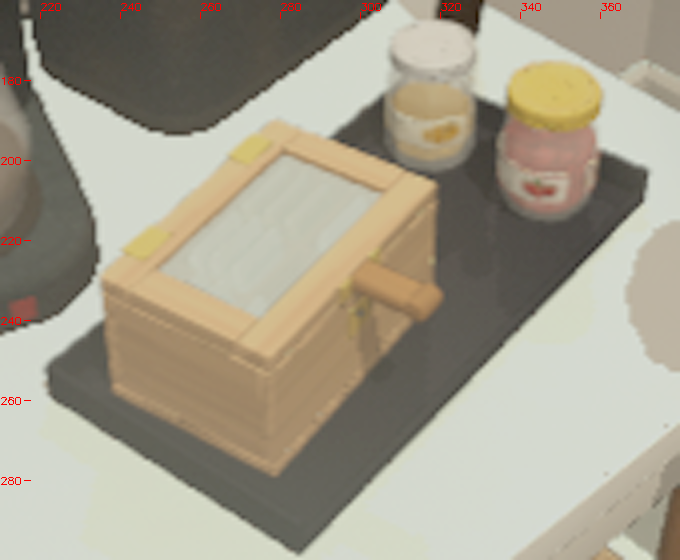

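The enlarged top view gives the lid-top corners as BL (207.3,215.5), BR (286.2,197.5), FR (298,251.2) and FL (219,270). The tray's outer corners are BL (200,207.7), BR (358.5,185), FR (372,265.2) and FL (211,289.5). The scene crop gives the lid corners as BL (235.7,230), BR (280,190.5), FR (319.2,206.2) and FL (277,250.5). The body's lower front-left corner is at (278.7,278.7). The chest is clockwise of the tray, with gaps behind it and to its left.

```bash
cat > h.py <<'E'
import numpy as np, cv2
from scipy.optimize import least_squares
def proj(r,P):
    T=np.linalg.inv(r["world_from_camera"]); K=np.array([[r["fx"],0,r["cx"]],[0,r["fy"],r["cy"]],[0,0,1]])
    return cv2.projectPoints(np.array(P,float),cv2.Rodrigues(T[:3,:3])[0],T[:3,3],K,np.array(r["dist"]))[0][:,0]
def pose(p,L):
    c,s=np.cos(p[2]),np.sin(p[2]); L=np.array(L,float)
    return np.c_[p[0]+c*L[:,0]-s*L[:,1],p[1]+s*L[:,0]+c*L[:,1],p[3]+L[:,2]]
def fit(obs,p0):
    """obs: list of (cam, local pts, pixels); p=(x,y,yaw,z)"""
    f=lambda p:np.concatenate([(proj(r,pose(p,L))-np.array(px)).ravel() for r,L,px in obs])
    s=least_squares(f,p0,loss="soft_l1"); return s.x,np.round(f(s.x).reshape(-1,2),1)
def lid(z=.094): return [[.058,.085,z],[.058,-.085,z],[-.058,-.085,z],[-.058,.085,z]]
TR=[[.095,.185,.028],[.095,-.185,.028],[-.095,-.185,.028],[-.095,.185,.028]]
E
python3 - <<'E'
from h import *
top=dict(np.load("top0.npz"));sc=dict(np.load("scene0.npz"))
c,e=fit([(top,lid(),[[207.3,215.5],[286.2,197.5],[298,251.2],[219,270]]),
 (sc,lid()+[[-.058,.085,0],[.058,.085,0]],[[235.7,230],[280,190.5],[319.2,206.2],[277,250.5],[278.7,278.7],[238,257]])],[.5,0,.1,.006])
print("chest",c,e.tolist())
for zf in (.028,.012):
  T=[t[:] for t in TR]; T[2][2]=T[3][2]=zf
  t,e=fit([(top,T,[[200,207.7],[358.5,185],[372,265.2],[211,289.5]]),(sc,[TR[0],T[2],[-.095,.185,0]],[[222.5,252],[372,203],[285,298.2]])],[.5,0,.1,0])
  print("tray",t,e.tolist())
  d=c[2]-t[2]; print("rel yaw",d)
  tc=pose(t,[[.089,.179,.006]])[0]; cc=pose(c,[[.058,.085,0]])[0]
  R=np.array([[np.cos(t[2]),np.sin(t[2])],[-np.sin(t[2]),np.cos(t[2])]])
  print("corner in tray_corner",R@(cc-tc)[:2], "tray_corner",tc,"tab",pose(c,[[-.082,0,.087]]))
  home=tc[:2]-R.T@np.array([.058,.085]);print("home",home)
for n,px in dict(honey=[346,201],jam=[355,244]).items():
  f=lambda p:(proj(top,[[p[0],p[1],.09]])-px).ravel(); print(n,least_squares(f,[.5,0]).x)
E
```

```text
chest [0.50771848 0.03476617 0.24445301 0.0047822 ] [[0.7, 0.4], [0.3, 1.1], [0.8, 0.7], [0.5, -0.2], [-1.9, -0.6], [-2.1, -0.9], [-0.3, -0.1], [0.2, -0.3], [-0.4, 1.2], [-0.4, 1.8]]
tray [ 0.50915304 -0.03972933  0.17112465 -0.00355578] [[-0.3, -0.8], [1.5, -1.3], [1.9, 0.6], [0.1, 1.2], [-2.3, 0.3], [0.1, -0.1], [-0.3, 2.4]]
rel yaw 0.073328357597615
corner in tray_corner [-0.02611091 -0.01632749] tray_corner [0.56637106 0.15181205 0.00244422] tab [[0.42815635 0.01492006 0.0917822 ]]
home [0.52369293 0.05817671]
tray [ 0.50837792 -0.03929911  0.17508989  0.0023163 ] [[-0.9, -0.4], [1.6, -1.7], [0.8, 0.7], [0.6, 1.7], [-2.5, -0.9], [-0.4, 2.9], [0.2, 1.0]]
rel yaw 0.06936312217607893
corner in tray_corner [-0.02477804 -0.0171368 ] tray_corner [0.56483599 0.15246764 0.0083163 ] tab [[0.42815635 0.01492006 0.0917822 ]]
home [0.52252947 0.05866381]
honey [ 0.58391529 -0.16256652]
jam [ 0.49174486 -0.18247499]
```

The chest has to go about 25 mm back and 17 mm left, and turn about 4° clockwise. I'll push its front with both open fingers straddling the tab, then push its right side, then press the front again before gripping the tab. First I'll swing the arm over on an arc.

The rows are not in the units I measure in: shifts go in shares of 0.3 m and turns go in shares of 360 degrees. I convert before sending: 0.29 m / 0.3 = 0.9667, 0.25 m / 0.3 = 0.8333.

Call:
run_rows --plan '[0.65, -0.3833, -0.2, 0, 0.087, 0.65, -0.3833, -0.2, 0, 0.087, 0.65, -0.3833, -0.2, 0, 0.087, 0.65, -0.3833, -0.2, 0, 0.087, 0.65, -0.3833, -0.2, 0, 0.087, 0.65, -0.3833, -0.2, 0, 0.087, 0.8333, -0.6667, -0.2, 0, 0.087, 0.9667, -0.8, -0.2, 0, 0.087]'

```text
time_s: 0.77
tool_pos: [0.3765, -0.368, 0.2994]
tool_rot: [180.0, 0.0, 18.0]
force: [0.8, 0.1, 0.5]
grip_width: 0.0869
grasp_force: 0.0
```

Call:
run_rows --plan '[0.2667, -0.2667, 0, 0, 0.087, 0.2667, -0.2667, 0, 0, 0.087, 0.2667, -0.2667, 0, 0, 0.087, 0.3333, -0.6667, 0, 0, 0.087, 0.3333, -0.6667, 0, 0, 0.087, 0.3333, -0.6667, 0, 0, 0.087, 0.3333, -0.6667, 0, 0, 0.087, 0.3333, -0.6667, 0, 0, 0.087]'

```text
time_s: 1.43
tool_pos: [0.4096, -0.146, 0.2998]
tool_rot: [179.9, 0.0, 18.3]
force: [0.1, -0.1, -0.5]
grip_width: 0.0868
grasp_force: 0.0
```

Converted, -0.148 m / 0.3 = -0.4933, 0.13 m / 0.3 = 0.4333, 4 degrees / 360 = 0.0111.

Call:
run_rows --plan '[0.2333, -0.4933, 0, 0.0111, 0.087, 0.2333, -0.4933, 0, 0.0111, 0.087, 0.2333, -0.4933, 0, 0.0111, 0.087, 0.2333, -0.4933, 0, 0.0111, 0.087, 0.2333, -0.4933, 0, 0.0111, 0.087, 0.2333, -0.4933, 0.2667, 0.0111, 0.087, 0.2333, -0.4933, 0.4333, 0.0111, 0.087, 0.2333, -0.4933, 0.4333, 0.0111, 0.087]'

```text
time_s: 2.1
tool_pos: [0.4312, 0.013, 0.1735]
tool_rot: [179.9, -0.1, 14.0]
force: [0.8, -0.4, -0.1]
grip_width: 0.0872
grasp_force: 0.0
```

```bash
python3 - <<'E'
from cell import read_camera,env
import cv2,numpy as np
o=env.get_obs();print(o["tool_pos"],o["tool_rot"])
for n in ["wrist","top"]:
    r=read_camera(n);np.savez(n+"1.npz",**r)
    if n=="wrist": cv2.imwrite("pics/wrist1.png",r["color"])
E
```

```text
[0.43116182 0.01296581 0.17347529] [ 1.79916655e+02 -1.14878107e-01  1.39509758e+01]
```

View pics/wrist1.png

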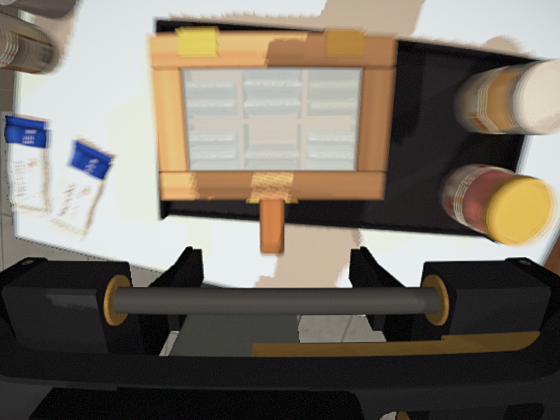

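The wrist view shows the lid corners at BL (149,35), BR (397,38), FR (385,199) and FL (161,200), and the tab from (273,200) to its end at (272,253). The tray's back edge runs from (156,18) to (522,62). I'll refine the chest pose with this view.

```bash
python3 - <<'E'
from h import *
top=dict(np.load("top0.npz"));sc=dict(np.load("scene0.npz"));w=dict(np.load("wrist1.npz"))
print(np.round(w["world_from_camera"],3).tolist(), w["dist"])
T=(top,lid(),[[207.3,215.5],[286.2,197.5],[298,251.2],[219,270]])
S=(sc,lid()+[[-.058,.085,0],[.058,.085,0]],[[235.7,230],[280,190.5],[319.2,206.2],[277,250.5],[278.7,278.7],[238,257]])
W=(w,lid()+[[-.106,.010,.09],[-.106,-.010,.09]],[[149,35],[397,38],[385,199],[161,200],[260,253],[284,253]])
for o in ([W],[T,S,W]):
  c,e=fit(o,[.5,0,.2,.006]); print("chest",c,e.tolist(),"tab",pose(c,[[-.082,0,.087]]))
px=np.array([[156,18.],[522,62],[163,218]])
K=np.array([[w["fx"],0,w["cx"]],[0,w["fy"],w["cy"]],[0,0,1]])
u=cv2.undistortPoints(px[:,None],K,np.array(w["dist"]))[:,0]; M=w["world_from_camera"]
for q,z in zip(u,[.028,.028,.028]):
  d=M[:3,:3]@[q[0],q[1],1]; print(M[:3,3]+d*(z-M[2,3])/d[2])
E
```

```text
[[0.242, -0.929, -0.279, 0.509], [-0.97, -0.231, -0.071, 0.032], [0.001, 0.288, -0.958, 0.317], [0.0, 0.0, 0.0, 1.0]] [-0.06417395  0.          0.          0.          0.        ]
chest [ 0.51018245  0.03468187  0.23814419 -0.00363362] [[0.1, -0.2], [-0.4, -1.7], [-3.7, 0.9], [2.3, -1.4], [0.2, 0.9], [0.2, 1.1]] tab [[0.4304967  0.0153381  0.08336638]]
chest [ 0.50995716  0.03441376  0.2391011  -0.00182536] [[1.3, -0.6], [0.5, 0.7], [0.6, -0.0], [0.8, -1.4], [-2.1, 0.8], [-2.3, 0.8], [-0.9, 1.7], [-0.6, 1.3], [-1.1, 2.5], [-0.6, 2.9], [-0.7, -0.4], [0.8, -2.1], [-2.6, 1.7], [1.8, -0.3], [0.5, 2.2], [0.6, 2.3]] tab [[0.43028996 0.01499375 0.08517464]]
[0.57140694 0.1542783  0.028     ]
[ 0.62174497 -0.17433255  0.028     ]
[0.39286664 0.12067026 0.028     ]
```

Converted, 0.112 m / 0.3 = 0.3733, -0.006 m / 0.3 = -0.02.

Call:
run_rows --plan '[-0.02, -0.0067, 0.1, 0, 0.087, -0.02, -0.0067, 0.2, 0, 0.087, -0.02, -0.0067, 0.2667, 0, 0.087, -0.02, -0.0067, 0.3333, 0, 0.087, -0.02, -0.0067, 0.3733, 0, 0.087, -0.02, -0.0067, 0.3733, 0, 0.087]'

```text
time_s: 2.7
tool_pos: [0.4241, 0.0139, 0.0621]
tool_rot: [-179.9, 0.1, 13.9]
force: [-0.0, -1.0, -0.2]
grip_width: 0.0872
grasp_force: 0.0
```

Call:
run_rows --plan '[0.0133, 0, 0, 0, 0.087, 0.0267, 0, 0, 0, 0.087, 0.0367, 0, 0, 0, 0.087, 0.0367, 0, 0, 0, 0.087]'

```text
time_s: 3.03
tool_pos: [0.4369, 0.0177, 0.064]
tool_rot: [180.0, -0.2, 14.0]
force: [0.1, 1.2, 0.8]
grip_width: 0.0871
grasp_force: 0.0
```

Converted, 0.02 m / 0.3 = 0.0667, 0.018 m / 0.3 = 0.06, 4 degrees / 360 = 0.0111.

Call:
run_rows --plan '[0.01, 0, 0, 0, 0.087, 0.02, 0, 0, 0, 0.087, 0.03, 0, 0, 0.0028, 0.087, 0.04, 0, 0, 0.0056, 0.087, 0.0467, 0, 0, 0.0083, 0.087, 0.0533, 0, 0, 0.0111, 0.087, 0.06, 0, 0, 0.0111, 0.087, 0.0667, 0, 0, 0.0111, 0.087]'

```text
time_s: 3.7
tool_pos: [0.4519, 0.0226, 0.0618]
tool_rot: [-180.0, 0.3, 10.0]
force: [-7.6, -1.0, 4.5]
grip_width: 0.0868
grasp_force: 3.7
```

Call:
run_rows --plan '[0.0067, 0, 0, 0, 0.087, 0.0133, 0, 0, 0, 0.087, 0.0133, 0, 0, 0, 0.087]'

```text
time_s: 3.95
tool_pos: [0.4564, 0.0231, 0.0619]
tool_rot: [-180.0, 0.3, 10.0]
force: [-5.7, -0.5, 2.6]
grip_width: 0.087
grasp_force: 2.5
```

Converted, 0.004 m / 0.3 = 0.0133, 0.002 m / 0.3 = 0.0067.

Call:
run_rows --plan '[0.0067, 0, 0, 0, 0.087, 0.0133, 0, 0, 0, 0.087, 0.0133, 0, 0, 0, 0.087]'

```text
time_s: 4.2
tool_pos: [0.4605, 0.0236, 0.0618]
tool_rot: [-180.0, 0.2, 10.0]
force: [-4.5, -0.4, 1.2]
grip_width: 0.0868
grasp_force: 2.3
```

Call:
run_rows --plan '[0.0067, 0, 0, 0, 0.087, 0.0133, 0, 0, 0, 0.087, 0.0133, 0, 0, 0, 0.087]'

```text
time_s: 4.45
tool_pos: [0.4605, 0.0238, 0.0613]
tool_rot: [-180.0, 0.7, 9.9]
force: [-17.5, -1.9, 12.0]
grip_width: 0.0872
grasp_force: 8.5
```

Call:
run_rows --plan '[0.0033, 0, 0, 0, 0.087, 0.0067, 0, 0, 0, 0.087, 0.0067, 0, 0, 0, 0.087]'

```text
time_s: 4.7
tool_pos: [0.4604, 0.0238, 0.0612]
tool_rot: [180.0, 1.0, 9.9]
force: [-23.7, -2.4, 17.4]
grip_width: 0.0869
grasp_force: 11.7
```

The chest is against the back rim: the force jumped with the TCP stopped at x 0.4605. Next I'll retreat, lift, go to the right side with the fingers closed, and descend.

Converted, -0.085 m / 0.3 = -0.2833, -0.06 m / 0.3 = -0.2.

Call:
run_rows --plan '[-0.05, 0, 0, 0, 0.087, -0.1, 0, 0, 0, 0.087, -0.1, 0, -0.1, 0, 0.087, -0.1, 0, -0.2, 0, 0.087, -0.1, 0, -0.2833, 0, 0.087, -0.1, 0, -0.2833, 0, 0]'

```text
time_s: 5.2
tool_pos: [0.4427, 0.0198, 0.1527]
tool_rot: [179.8, -0.6, 10.0]
force: [1.4, 0.5, 0.0]
grip_width: 0.0849
grasp_force: 0.0
```

Call:
run_rows --plan '[0.0833, 0.1167, 0, 0, 0, 0.1667, 0.2333, 0, 0, 0, 0.2333, 0.3333, 0, 0, 0, 0.2733, 0.39, 0, 0, 0, 0.2733, 0.39, 0, 0, 0, 0.2733, 0.39, 0, 0, 0]'

```text
time_s: 5.7
tool_pos: [0.5401, -0.0818, 0.1466]
tool_rot: [-179.9, 0.0, 9.9]
force: [-0.8, 0.7, 0.0]
grip_width: 0.0482
grasp_force: 0.0
```

Converted, 0.085 m / 0.3 = 0.2833, 0.075 m / 0.3 = 0.25.

Call:
run_rows --plan '[0, 0, 0, 0, 0, 0, 0, 0.0667, 0, 0, 0, 0, 0.1333, 0, 0, 0, 0, 0.2, 0, 0, 0, 0, 0.25, 0, 0, 0, 0, 0.2833, 0, 0, 0, 0, 0.2833, 0, 0, 0, 0, 0.2833, 0, 0]'

```text
time_s: 6.37
tool_pos: [0.5393, -0.0804, 0.0628]
tool_rot: [-180.0, 0.0, 10.1]
force: [0.3, -0.6, -0.2]
grip_width: 0.0014
grasp_force: 0.0
```

```bash
python3 - <<'E'
from cell import read_camera,env
import cv2,numpy as np
a=read_camera("top");np.savez("top2.npz",**a);im=a["color"][170:295,185:385]
cv2.imwrite("pics/top2.png",cv2.resize(im,None,fx=4,fy=4,interpolation=cv2.INTER_CUBIC))
E
```

```text
(no output)
```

View pics/top2.png

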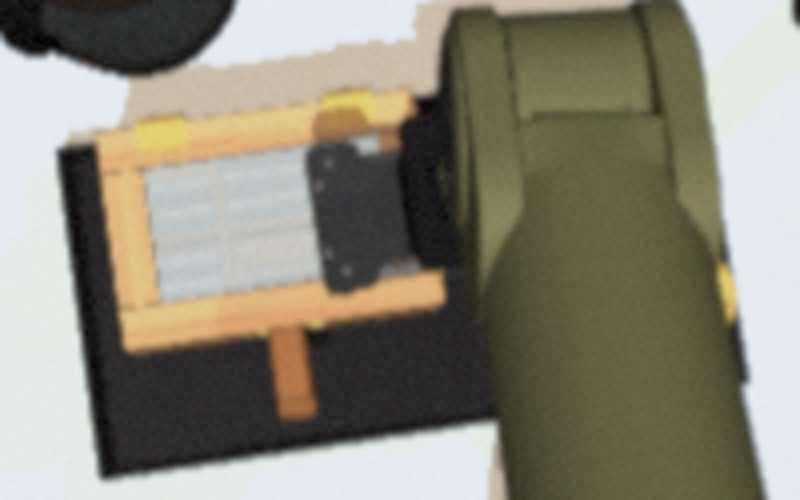

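The top view shows the chest square and flush along the back rim, with a gap of about 20 mm to the left rim (lid left edge at about (98,135) in the crop, rim at (60,150)). Next I'll push it left.

Converted, -0.03 m / 0.3 = -0.1, -0.026 m / 0.3 = -0.0867.

Call:
run_rows --plan '[0, -0.02, 0, 0, 0, 0, -0.04, 0, 0, 0, 0, -0.0533, 0, 0, 0, 0, -0.0667, 0, 0, 0, 0, -0.0767, 0, 0, 0, 0, -0.0867, 0, 0, 0, 0, -0.0933, 0, 0, 0, 0, -0.1, 0, 0, 0]'

```text
time_s: 7.08
tool_pos: [0.5351, -0.054, 0.0634]
tool_rot: [179.8, -0.1, 10.0]
force: [0.7, -7.2, 3.5]
grip_width: 0.0004
grasp_force: 3.1
```

Call:
run_rows --plan '[0, -0.0067, 0, 0, 0, 0, -0.0133, 0, 0, 0, 0, -0.02, 0, 0, 0, 0, -0.02, 0, 0, 0]'

```text
time_s: 7.42
tool_pos: [0.534, -0.0476, 0.0634]
tool_rot: [179.8, -0.1, 10.0]
force: [1.6, -4.6, 1.7]
grip_width: 0.0005
grasp_force: 2.6
```

Converted, -0.006 m / 0.3 = -0.02, -0.004 m / 0.3 = -0.0133.

Call:
run_rows --plan '[0, -0.0067, 0, 0, 0, 0, -0.0133, 0, 0, 0, 0, -0.02, 0, 0, 0, 0, -0.02, 0, 0, 0]'

```text
time_s: 7.75
tool_pos: [0.533, -0.0417, 0.0634]
tool_rot: [179.8, -0.1, 10.0]
force: [0.4, -4.4, 1.3]
grip_width: 0.0005
grasp_force: 2.6
```

Call:
run_rows --plan '[0, -0.0067, 0, 0, 0, 0, -0.01, 0, 0, 0, 0, -0.01, 0, 0, 0]'

```text
time_s: 8.0
tool_pos: [0.5332, -0.0414, 0.0635]
tool_rot: [179.6, -0.1, 9.9]
force: [2.3, -10.7, 1.3]
grip_width: 0.0006
grasp_force: 5.1
```

Call:
run_rows --plan '[0, -0.0067, 0, 0, 0, 0, -0.01, 0, 0, 0, 0, -0.01, 0, 0, 0]'

```text
time_s: 8.25
tool_pos: [0.5332, -0.0412, 0.0639]
tool_rot: [179.5, -0.1, 9.8]
force: [1.6, -16.1, 2.4]
grip_width: 0.0004
grasp_force: 7.7
```

It's home on the left as well: the TCP stopped and the force rose to 16 N. Now I'll go back to the front and re-press gently to make sure the back is still snug.

Converted, -0.085 m / 0.3 = -0.2833, -0.06 m / 0.3 = -0.2.

Call:
run_rows --plan '[0, 0.05, 0, 0, 0, 0, 0.1, 0, 0, 0, 0, 0.1, -0.1, 0, 0, 0, 0.1, -0.2, 0, 0, 0, 0.1, -0.2833, 0, 0, 0, 0.1, -0.2833, 0, 0.087]'

```text
time_s: 8.75
tool_pos: [0.5399, -0.0629, 0.153]
tool_rot: [179.8, -0.5, 10.1]
force: [1.3, -0.1, 0.2]
grip_width: 0.0028
grasp_force: 0.0
```

Call:
run_rows --plan '[-0.0833, -0.1, 0, 0, 0.087, -0.1667, -0.2, 0, 0, 0.087, -0.2467, -0.3167, 0, 0, 0.087, -0.2467, -0.4133, 0, 0, 0.087, -0.2467, -0.4133, 0, 0, 0.087, -0.2467, -0.4133, 0, 0, 0.087, -0.2467, -0.4133, 0, 0, 0.087]'

```text
time_s: 9.33
tool_pos: [0.4421, 0.0454, 0.1475]
tool_rot: [180.0, -0.0, 10.1]
force: [0.7, -0.3, 1.0]
grip_width: 0.0454
grasp_force: 0.0
```

Converted, 0.085 m / 0.3 = 0.2833, 0.06 m / 0.3 = 0.2.

Call:
run_rows --plan '[0, 0, 0, 0, 0.087, 0, 0, 0, 0, 0.087, 0, 0, 0, 0, 0.087, 0, 0, 0.1, 0, 0.087, 0, 0, 0.2, 0, 0.087, 0, 0, 0.2833, 0, 0.087, 0, 0, 0.2833, 0, 0.087]'

```text
time_s: 9.92
tool_pos: [0.4381, 0.045, 0.0583]
tool_rot: [-179.8, 0.5, 10.0]
force: [-1.9, -0.2, 0.2]
grip_width: 0.0853
grasp_force: 0.0
```

Call:
run_rows --plan '[0.0167, 0, 0, 0, 0.087, 0.0267, 0, 0, 0, 0.087, 0.0367, 0, 0, 0, 0.087, 0.0467, 0, 0, 0, 0.087, 0.0567, 0, 0, 0, 0.087, 0.0567, 0, 0, 0, 0.087]'

```text
time_s: 10.42
tool_pos: [0.4566, 0.0478, 0.0629]
tool_rot: [179.9, 0.3, 9.9]
force: [-8.9, -1.5, 6.1]
grip_width: 0.0869
grasp_force: 4.3
```

Converted, 0.003 m / 0.3 = 0.01, 0.002 m / 0.3 = 0.0067.

Call:
run_rows --plan '[0.0067, 0, 0, 0, 0.087, 0.01, 0, 0, 0, 0.087, 0.01, 0, 0, 0, 0.087]'

```text
time_s: 10.67
tool_pos: [0.4566, 0.0477, 0.0623]
tool_rot: [179.9, 0.7, 9.9]
force: [-16.8, -1.9, 12.8]
grip_width: 0.0864
grasp_force: 8.5
```

Call:
run_rows --plan '[-0.0333, 0, 0, 0, 0.087, -0.0733, 0, 0, 0, 0.087, -0.0733, 0, -0.1, 0, 0.087, -0.0733, 0, -0.2, 0, 0.087, -0.0733, 0, -0.2833, 0, 0.087, -0.0733, 0, -0.2833, 0, 0.087]'

```text
time_s: 11.17
tool_pos: [0.4442, 0.0457, 0.1534]
tool_rot: [179.8, -0.6, 10.0]
force: [0.9, 0.9, -0.3]
grip_width: 0.087
grasp_force: 0.0
```

```bash
python3 - <<'E'
from cell import read_camera,env
import cv2,numpy as np
r=read_camera("wrist");np.savez("wrist3.npz",**r);a=r["color"]
s=read_camera("top");np.savez("top3.npz",**s);b=cv2.resize(s["color"][175:305,190:320],None,fx=3,fy=3,interpolation=cv2.INTER_CUBIC)
o=np.zeros((420,560+240,3),np.uint8)
cv2.imwrite("pics/mix3.png",a); 
print(env.get_obs()["tool_pos"],env.get_obs()["tool_rot"])
E
```

```text
[0.44142419 0.0452087  0.14928731] [179.87081316  -0.22116017  10.03066417]
```

View pics/mix3.png

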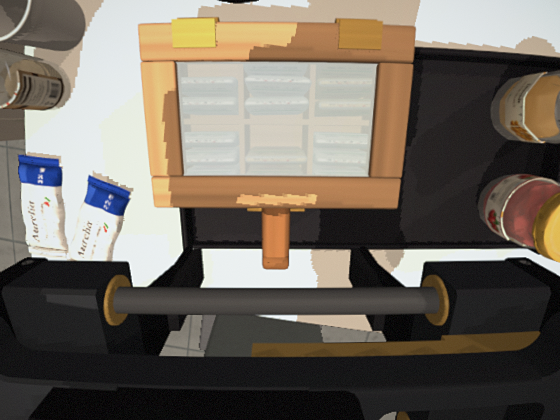

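The wrist view shows the chest covering the back left corner. Its lid corners are at (139,25), (416,28), (402,204) and (153,207). The tab end is at (275,268), centred between the fingers. I'll check the pose against the tray.

```bash
python3 - <<'E'
from h import *
w=dict(np.load("wrist3.npz"))
c,e=fit([(w,lid()+[[-.106,.010,.09],[-.106,-.010,.09]],[[139,25],[416,28],[402,204],[153,207],[262,268],[288,268]])],[.52,.05,.17,.006])
print(c,e.tolist(),pose(c,[[-.082,0,.087]]))
print(proj(w,pose([.5234,.0584,.172,.006],lid()+[[-.082,0,.087]])))
E
```

```text
[0.52528805 0.05904992 0.16712501 0.0009742 ] [[-0.2, -0.7], [-0.2, -0.6], [-5.5, 5.0], [1.8, 0.1], [0.1, -0.0], [0.6, 0.1]] [[0.44443054 0.04540938 0.0879742 ]]
[[135.61830655  25.94607636]
 [419.25223185  27.68642905]
 [399.92057928 213.11052345]
 [153.24351768 212.39975712]
 [276.62180796 241.81774089]]
```

The chest is home and the tab is at about (0.4435, 0.045, 0.093). Next I'll descend over it and grip.

Converted, 0.058 m / 0.3 = 0.1933, 0.05 m / 0.3 = 0.1667.

Call:
run_rows --plan '[0.0067, 0, 0.1, 0, 0.06, 0.0067, 0, 0.1667, 0, 0.06, 0.0067, 0, 0.1933, 0, 0.06, 0.0067, 0, 0.1933, 0, 0.06, 0.0067, 0, 0.1933, 0, 0.05]' --clamp_n 15

```text
time_s: 11.68
tool_pos: [0.4416, 0.0459, 0.0892]
tool_rot: [-179.9, 0.1, 10.1]
force: [0.5, -0.4, 0.4]
grip_width: 0.0612
grasp_force: 0.0
```

Call:
run_rows --plan '[0, 0, 0, 0, 0, 0, 0, 0, 0, 0, 0, 0, 0, 0, 0, 0, 0, 0, 0, 0, 0, 0, 0, 0, 0, 0, 0, 0, 0, 0, 0, 0, 0, 0, 0]' --clamp_n 15

```text
time_s: 12.27
tool_pos: [0.4421, 0.0456, 0.0897]
tool_rot: [180.0, -0.0, 10.0]
force: [0.4, -0.2, 1.0]
grip_width: 0.02
grasp_force: 15.0
```

Converted, -0.0475 m / 0.3 = -0.1583, 0.001 m / 0.3 = 0.0033.

Call:
run_rows --plan '[0.0033, 0, -0.02, 0, 0, 0.005, 0, -0.04, 0, 0, 0.01, 0, -0.06, 0, 0, 0.0133, 0, -0.08, 0, 0, 0.02, 0, -0.1, 0, 0, 0.025, 0, -0.12, 0, 0, 0.0317, 0, -0.14, 0, 0, 0.0383, 0, -0.1583, 0, 0]'

```text
time_s: 12.93
tool_pos: [0.4531, 0.0474, 0.1376]
tool_rot: [180.0, 0.1, 10.0]
force: [-2.9, -1.2, -0.2]
grip_width: 0.0196
grasp_force: 15.0
```

Call:
run_rows --plan '[0.0083, 0, -0.0183, 0, 0, 0.0167, 0, -0.0367, 0, 0, 0.0267, 0, -0.055, 0, 0, 0.0383, 0, -0.072, 0, 0, 0.0383, 0, -0.072, 0, 0]'

```text
time_s: 13.35
tool_pos: [0.4659, 0.0496, 0.16]
tool_rot: [180.0, -0.1, 10.0]
force: [-4.8, -3.7, 1.9]
grip_width: 0.0198
grasp_force: 15.0
```

Converted, -0.0193 m / 0.3 = -0.0643, -0.015 m / 0.3 = -0.05.

Call:
run_rows --plan '[0.0117, 0, -0.0167, 0, 0, 0.0233, 0, -0.0333, 0, 0, 0.0367, 0, -0.05, 0, 0, 0.05, 0, -0.0643, 0, 0, 0.05, 0, -0.0643, 0, 0]'

```text
time_s: 13.77
tool_pos: [0.4809, 0.0522, 0.1792]
tool_rot: [180.0, -0.1, 10.0]
force: [-2.7, -3.6, 2.6]
grip_width: 0.0196
grasp_force: 15.0
```

Call:
run_rows --plan '[0.015, 0, -0.0133, 0, 0, 0.03, 0, -0.0273, 0, 0, 0.045, 0, -0.0413, 0, 0, 0.06, 0, -0.0547, 0, 0, 0.06, 0, -0.0547, 0, 0]'

```text
time_s: 14.18
tool_pos: [0.4988, 0.0553, 0.1951]
tool_rot: [180.0, -0.2, 10.0]
force: [0.1, -3.5, 0.1]
grip_width: 0.0201
grasp_force: 15.0
```

Converted, 0.02 m / 0.3 = 0.0667, -0.013 m / 0.3 = -0.0433.

Call:
run_rows --plan '[0.0167, 0, -0.0117, 0, 0, 0.0333, 0, -0.0233, 0, 0, 0.05, 0, -0.0333, 0, 0, 0.0667, 0, -0.0433, 0, 0, 0.0667, 0, -0.0433, 0, 0, 0.0667, 0, -0.0433, 0, 0, 0.0667, 0, -0.0433, 0, 0]'

```text
time_s: 14.77
tool_pos: [0.5175, 0.0589, 0.2075]
tool_rot: [180.0, -0.1, 10.0]
force: [2.0, -4.3, -3.0]
grip_width: 0.0199
grasp_force: 15.0
```

```bash
python3 - <<'E'
from cell import read_camera,env
import cv2,numpy as np
s=read_camera("scene");np.savez("scene4.npz",**s);t=read_camera("top");np.savez("top4.npz",**t)
z=lambda r,x0,y0:cv2.resize(r["color"][y0:y0+190,x0:x0+130],None,fx=3,fy=3,interpolation=cv2.INTER_CUBIC)
cv2.imwrite("pics/mix4.png",np.hstack([z(s,215,110),z(t,190,125)]))
o=env.get_obs();print(o["tool_pos"],o["force"],o["time_s"])
E
```

```text
[0.51734286 0.0589367  0.20747519] [ 3.34255467 -3.23272054 -3.63088051] 14.8667
```

View pics/mix4.png

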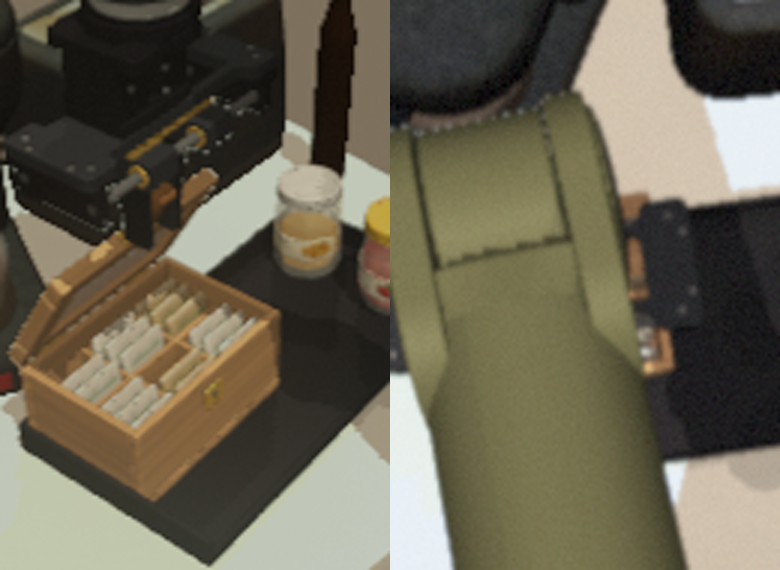

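The scene view shows the lid open, the tab held in the fingers, and the chest in the corner. The body's lower front-left corner is at (265,276), its upper front-left at (262.7,255.7) and its upper front-right at (308.3,215). The jars are standing. The lid is pulling slightly outward (about 3 N), so I'll ease the tool towards the hinge and check the corner pixels.

Converted, 0.0025 m / 0.3 = 0.0083, 0.002 m / 0.3 = 0.0067.

Call:
run_rows --plan '[0.0033, 0, 0.005, 0, 0, 0.0067, 0, 0.0083, 0, 0, 0.0067, 0, 0.0083, 0, 0, 0.0067, 0, 0.0083, 0, 0, 0.0067, 0, 0.0083, 0, 0, 0.0067, 0, 0.0083, 0, 0]'

```text
time_s: 15.37
tool_pos: [0.5183, 0.0587, 0.2069]
tool_rot: [179.9, 0.1, 10.0]
force: [-5.8, -4.9, 10.8]
grip_width: 0.0201
grasp_force: 15.0
```

```bash
python3 - <<'E'
from h import *
s=dict(np.load("scene4.npz"))
L=[[-.058,.085,0],[-.058,.085,.08],[-.058,-.085,.08]]
c,e=fit([(s,L,[[265,276],[262.7,255.7],[308.3,215]])],[.52,.05,.17,.006])
print(c,e.tolist()); print(proj(s,pose([.5234,.0584,.172,.006],L)))
E
```

```text
[ 0.56418957  0.01751478  0.14977682 -0.04779095] [[-0.3, 0.9], [0.4, -1.9], [-0.1, 0.3]]
[[262.25970441 281.0249345 ]
 [260.2991524  256.02668628]
 [307.98846778 213.53931521]]
```

The rows are not in the units I measure in: shifts go in shares of 0.3 m and turns go in shares of 360 degrees. I convert before sending: -0.001 m / 0.3 = -0.0033, -0.0005 m / 0.3 = -0.0017.

Call:
run_rows --plan '[-0.0017, 0, -0.0033, 0, 0, -0.0017, 0, -0.0033, 0, 0, -0.0017, 0, -0.0033, 0, 0, -0.0017, 0, -0.0033, 0, 0, -0.0017, 0, -0.0033, 0, 0, -0.0017, 0, -0.0033, 0, 0]'

```text
time_s: 15.87
tool_pos: [0.5176, 0.0585, 0.207]
tool_rot: [179.9, 0.1, 10.0]
force: [-2.9, -5.3, 5.5]
grip_width: 0.0197
grasp_force: 15.0
```

```bash
python3 - <<'E'
from h import *
from cell import read_camera
s=read_camera("scene"); x0,y0,k=210,150,6
im=cv2.resize(s["color"][y0:y0+100+45,x0:x0+120],None,fx=k,fy=k,interpolation=cv2.INTER_CUBIC)
im=cv2.LUT(im,(((np.arange(256)/255.)**0.6)*255).astype('uint8'))[:, :]
def draw(P,col):
    q=((proj(s,P)-[x0,y0]+.5)*k).astype(int); cv2.polylines(im,[q.reshape(-1,1,2)],False,col,1)
c=[.5234,.0584,.172,.006]
b=lid(0);draw(pose(c,lid(.08)+lid(.08)[:1]),(0,0,255));draw(pose(c,[b[0],b[3],b[2]]),(0,0,255));draw(pose(c,[lid(.08)[3],b[3]]),(0,0,255))
t=[.509,-.0395,.172,0]
draw(pose(t,[TR[1],TR[0],TR[3]]),(0,255,0)); draw(pose(t,[[.089,-.1,.028],[.089,.179,.028],[-.095,.179,.028]]),(255,255,0)); draw(pose(t,[[-.095,.185,0],[-.095,-.185,0]]),(0,255,0))
cv2.imwrite("pics/chk.png",im[-600:])
E
```

```text
(no output)
```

View pics/chk.png

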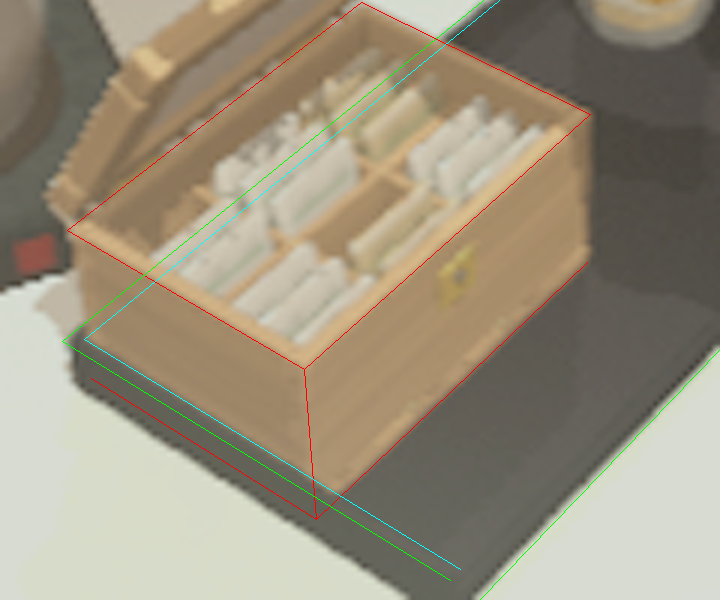

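The overlay shows the body's left face running straight down into the left rim, which hides its lower edge. The front-left corner and right side match the computed home pose, and the lid works out at about 60.1° from the tool's travel. The hold presses lightly into the corner (about 3 N back and 5 N left). I'm handing it in.

```bash
python3 -c "
from cell import env
o=env.get_obs();print(o['time_s'],o['grasp_force'],o['force']);print(env.sign_off())"
```

```text
15.9167 14.999477293067969 [-2.8312929  -5.43808134  5.22503844]
the job is handed in; nothing more can be done
None
```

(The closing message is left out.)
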